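# Index the vial feed by one turn and sample

### The job

Bring the next vial under the sampling needle: with the fingertips, push the hand wheel round by its upright handle through exactly one turn, clockwise as seen from above, and stop with the handle back at the pointer, without gripping the handle, turning the wheel backwards or running on past the pointer. Then push the plunger above the needle down to its stop and let it come up again. Leave the small things standing around the feed where they are.

Things in the scene. Friction and masses are not known exactly. Their poses are not given: they have to be found in the camera images.
- wheel (a joint): angle of the hand wheel (rad): 0 at the start with the handle at the pointer, grows clockwise as seen from above; 6.283 = one turn. The vertical-axis steel wheel is 116 mm across, its rim 12 mm thick, with a hub (30 mm across) and three spokes; stiff by friction (about 2.5 N at the handle), it stays where it is left and does not coast. It can turn on past one turn (nearly two turns to its stop). One turn moves the vial carriage 26 mm to the left.
- wheel_axis (a point): point on the wheel's vertical axis at the height of the rim's middle, 83 mm above the bench. Its axes are the feed's: x from the robot's side to the rear, y to the left along the vial track (the feed is fixed to the bench, at an angle), z up. Rim top is 6 mm above this point, hub top 11 mm above.
- crank_handle: upright black handle on the wheel's rim above one spoke, 18 mm thick, round; origin on its own axis at the height of the rim's middle, 52 mm from the wheel's axis. A steel collar (22 mm across) reaches 10 mm above the origin, the black grip from there to 50 mm above the origin. It does not spin on its own and turns with the wheel.
- pointer_tip (a point): white tip of the fixed pointer that stands in front of the wheel on the robot's side, 70 mm from the wheel's axis (12 mm clear of the rim), tip 95 mm above the bench. The handle stands beside it at wheel angles 0 and 6.283.
- plunger (a joint): how far the plunger is pressed (m): 0 up, 0.016 at its stop; sprung, 1.6 N to start and 4.8 N at the stop, comes up by itself when let go.
- plunger_top (a point): centre of the top face of the plunger's black cap, 26 mm across, above the vial track on a bracket that stands behind the track; 131 mm above the bench when up, 100 mm to the left of the wheel's axis along the feed's y axis. It is pressed straight down. Carriage, bracket and vials below it are all lower.
- loose_vial: bystander: loose vial with green cap, 22 mm across, 45 mm high, stands just beyond the left end of the vial track; origin at the centre of its underside
- stopper: bystander: loose rubber stopper, 23 mm across, 22 mm high, to the right of the wheel; origin at the centre of its underside
- crucible: bystander: loose white crucible with lid, 43 mm across, 46 mm high, behind the feed; origin at the centre of its underside
- timer: bystander: loose white timer, 58x66x18 mm, behind and to the right; origin at the centre of its underside
- petri: bystander: loose covered dish, 61 mm across, 14 mm high, to the left of the feed; origin at the centre of its underside

How it is judged:
By the outcome, as a careful person would: the job done as asked, in the order asked, and still so for the second after the job is handed in, with the robot touching nothing.
It also fails if it takes over 67 s, if anything falls off the work surface, if the arm or the gripper's body presses on something with over 40 N, if the wrist force passes 120 N, or if a joint passes its speed limit or range.

### The arm

A 6-joint arm with a two-finger parallel gripper is mounted at the origin on a cart in front of the work surface, level with it; the furniture and walls round the work are solid. World frame = base frame: x ahead of the robot, y to its left, z up, the work surface at z = 0. Lengths are in m, angles in rad, forces in N, time in s.
With the tool pointing down it reaches from about 0.25 to 0.775 m from the base axis. Payload 4 kg.
Tool frame: the origin (TCP) lies at the very end of the fingers, on their centre line; the grasp point (between the pads) lies 19 mm behind it (robot.pinch_z is the distance from the TCP to the grasp point, in m); z points along the fingers, y is the line along which they close (so a half turn about z gives the same grasp; the last joint's range is limited). The gripper opens to 94 mm and grips with 3 to 60 N. Pads are 16 mm wide; open, the fingers measure 119 mm over their backs; the gripper's body (75 mm by 177 mm) begins 78 mm behind the grasp point.
Start: joints at [1.167, 0.087, 1.371, -0, 1.684, -0.103], TCP at [0.163, 0.525, 0.173] pointing down, gripper open.
Joint ranges: [-3.1, 3.1], [-0.76, 2.03], [0.27, 2.55], [-1.08, 4.22], [0.17, 2.65], [-2.57, 2.57]. Speed limits (rad/s): [2.79, 2.79, 3.14, 3.14, 3.14, 3.14].

### API

Orientations are given as [roll, pitch, yaw] about the fixed x, y, z axes, in that order (R = Rz(yaw) Ry(pitch) Rx(roll)).
In Python, from bench import robot gives the robot as it stands.
- The arm moves only by the tool arm_command, never from a script. Its argument "targets" is one flat list of numbers, 7 for each row, row after row: the turn, a rotation vector about the tool's x, y, z in degrees, then the shift along the tool's x, y, z in mm, then the closure, from -1 (fully open) to 1 (shut). In form: [ax, ay, az, x, y, z, hand, ax, ay, az, x, y, z, hand, ...]. A call has 1 to 20 rows; each row is the pose to reach, as a shift and turn from the pose commanded when the call began, along the tool's axes at that moment; what a row does not reach only later rows make up. A row lasts 1/10 s, in which the tool goes at most 50 mm and 8.59 degrees, less where a joint would pass 70% of its speed; a pose out of reach is approached as far as the arm can. A call with a gripper value outside its range is refused whole. The fingers move at their own pace and stop on an object; the grip force is fixed at half the most. Time passes only in rows, so rows that repeat a pose let the fingers close. It gives the time, the measured TCP pose, the force, the opening and the grip force at its end, in the units of the state.
- robot.get_obs(): the state, without advancing time (a new reading comes with each control period).
- robot.snapshot(name): name is "scene" or "top" or "wrist"; returns a dict with "color" (420x560x3 uint8, red, green, blue), "range_z" (420x560 float32, m along the optical axis (not along the pixel's ray), 0 where there is no reading), "fx", "fy", "cx", "cy" (pixels), "dist_coeffs" ([k1, k2, p1, p2, k3] as OpenCV has them; the pictures are not rectified), "T" (4x4, takes a point from camera to world coordinates); the wrist camera has in their place "T_tool_cam" (4x4, takes a point from camera to tool coordinates, whose origin is the TCP and whose axes are the flange's). Camera axes: x right, y down, z forward; pixel columns grow to the right and rows downward; lengths in m; the calibration is good to about 2 mm. A picture is of the moment at which its call begins: read the wrist's pose just before it.
- robot.close_job(): hands the job in; it is judged then, once.
The state is a dict: "time": time; "joint_positions": joint angles; "qvel": joint speeds; "joint_torque": joint torques, N m; "tool_pos": TCP position; "ee_rot": TCP orientation; "wrist_force": force on the tool from outside, world axes, zero at the start; "wrist_torque": the same for the moment, N m; "width": finger opening in m; "finger_force": force on a finger pad.
Only numpy, scipy, OpenCV 4.12 (cv2) and the standard library are available. Lean on these libraries where they do the work, as an engineer would, in place of code of your own. Each camera call takes 0.05 s, during which the arm holds its last target. There are 200 camera calls.

## Working session

There is one attempt and no reset: what is moved stays moved. The work goes in short steps, Python scripts to look and compute and a tool call to move; the robot and the scene stay as the last step left them, time stands still between calls to the robot, and variables do not carry over. Pictures are saved under pics/ and viewed, at most 10 in all, crops included, and the job is handed in when it is done.

Besides the shell and the picture viewer there is one more tool, called after ">>>" by a JSON object that holds its "api" and its "payload", one argument or row to a line. arm_command: Moves the arm, as the interface text tells. Its arguments: {"type":"object","properties":{"targets":{"type":"array"}},"required":["targets"]}

```bash
mkdir -p pics; ls; python3 - <<'E'
from bench import robot
import cv2,numpy as np,pickle
o=robot.get_obs();print(o)
S={}
for n in("scene","top"):
    s=robot.snapshot(n);S[n]=s
    cv2.imwrite(f"pics/{n}1.png",s["color"][:,:,::-1]);print(n,s["T"].round(3).tolist(),s["fx"],s["cx"],s["cy"],s["dist_coeffs"])
pickle.dump(S,open("s1.pkl","wb"))
E
```

```text
pics
{'time': 0.0, 'joint_positions': array([ 1.16688819e+00,  8.79332928e-02,  1.37224191e+00,  2.05619582e-05,
        1.68360622e+00, -1.03079722e-01]), 'qvel': array([ 1.87326905e-03, -1.22459825e-04,  3.93050521e-05,  1.01602319e-03,
       -1.64739571e-03,  5.30844742e-04]), 'joint_torque': array([-5.80701908e-04, -3.40179527e+01, -3.02430689e+01,  7.18572945e-02,
        3.28462792e-02, -1.36943545e-04]), 'tool_pos': array([0.1627121 , 0.52473018, 0.1718224 ]), 'ee_rot': array([-3.13941761e+00, -2.45545655e-04,  2.84076627e+00]), 'wrist_force': array([ 0.64945838, -0.53745377,  0.64563074]), 'wrist_torque': array([0.0192446 , 0.02322265, 0.01675177]), 'finger_force': 0.0, 'width': 0.09381748290292}
scene [[0.717, -0.465, 0.518, 0.037], [-0.696, -0.502, 0.513, -0.314], [0.021, -0.729, -0.684, 0.728], [0.0, 0.0, 0.0, 1.0]] 447.40741349868864 272.1682943928203 206.23197996148113 [-0.02132635  0.          0.          0.          0.        ]
top [[0.028, -0.995, 0.099, 0.419], [-0.999, -0.03, -0.018, 0.174], [0.021, -0.099, -0.995, 1.152], [0.0, 0.0, 0.0, 1.0]] 526.1614015301697 279.46114826838505 210.27063523455325 [-0.17431284  0.          0.          0.          0.        ]
```

View pics/top1.png

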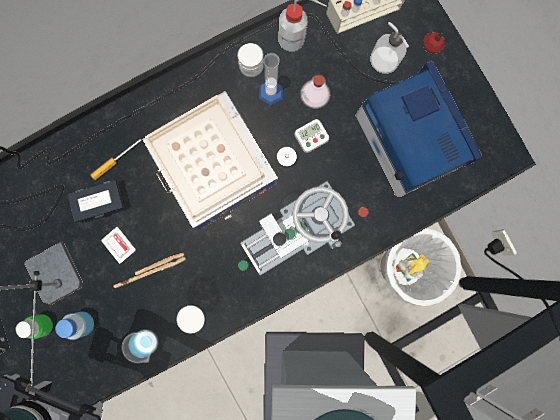

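View pics/scene1.png

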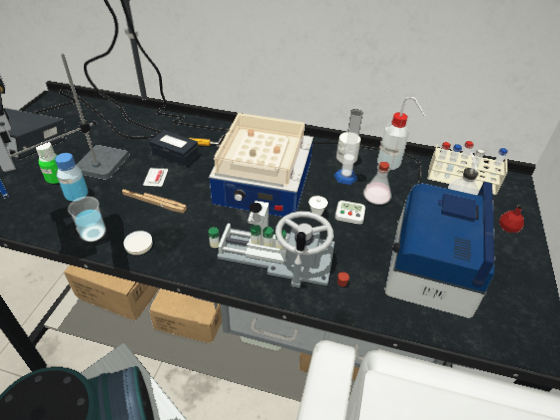

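The top view shows the wheel at about (320,214), the handle near (337,238), and the plunger cap near (280,239). In the scene view the wheel is at about (305,232) and the handle at (300,241). I'll enlarge both and measure.

```bash
cat >h.py <<'E'
import cv2,numpy as np
def K(s): return np.array([[s["fx"],0,s["cx"]],[0,s["fy"],s["cy"]],[0,0,1]])
def ray(s,uv,T=None):
    T=s["T"] if T is None else T
    p=cv2.undistortPoints(np.array(uv,float).reshape(-1,1,2),K(s),np.array(s["dist_coeffs"]))[:,0]
    d=np.c_[p,np.ones(len(p))]@T[:3,:3].T
    return T[:3,3],d
def plane(s,uv,z,T=None):
    c,d=ray(s,uv,T); return c+d*((z-c[2])/d[:,2])[:,None]
def cloud(s,T=None):
    T=s["T"] if T is None else T
    h,w=s["range_z"].shape;v,u=np.mgrid[:h,:w]
    c,d=ray(s,np.c_[u.ravel(),v.ravel()],T)
    return (c+d*s["range_z"].reshape(-1,1)).reshape(h,w,3)
def proj(s,P,T=None):
    T=s["T"] if T is None else T
    R=T[:3,:3].T;return cv2.projectPoints(np.array(P,float).reshape(-1,1,3),cv2.Rodrigues(R)[0],-R@T[:3,3],K(s),np.array(s["dist_coeffs"]))[0][:,0]
E
python3 - <<'E'
import pickle,cv2,numpy as np
from h import *
S=pickle.load(open("s1.pkl","rb"))
a=S["top"]["color"][170:290,225:385];b=S["scene"]["color"][190:300,200:360]
o=np.vstack([cv2.resize(a,(640,480)[:2],interpolation=cv2.INTER_CUBIC)])
cv2.imwrite("pics/t2.png",o[:,:,::-1]);cv2.imwrite("pics/s2.png",cv2.resize(b,(800,550),interpolation=cv2.INTER_CUBIC)[:,:,::-1])
for n,(r,c) in {"top":((170,290),(225,385)),"scene":((190,300),(200,360))}.items():
    P=cloud(S[n])[r[0]:r[1],c[0]:c[1]].reshape(-1,3)
    q=P[(P[:,2]>.08)&(P[:,2]<.095)]
    print(n,np.histogram(P[:,2],np.arange(0,.16,.01))[0],len(q),np.median(q,0))
    # circle fit RANSAC for rim outer (r~.052 mid)
    rng=np.random.default_rng(0);best=(0,)
    for _ in range(3000):
        t=q[rng.choice(len(q),3,False),:2]
        A=2*(t[1:]-t[0]);
        if abs(np.linalg.det(A))<1e-6: continue
        ce=np.linalg.solve(A,(t[1:]**2).sum(1)-(t[0]**2).sum())
        rr=np.linalg.norm(q[:,:2]-ce,axis=1);k=((rr>.045)&(rr<.0585)).sum()
        if k>best[0]: best=(k,ce)
    print(best)
    h=P[(P[:,2]>.118)&(P[:,2]<.14)]
    for z in (.11,.115,.12,.125,.13,.135,.14):
        w=P[abs(P[:,2]-z)<.0025]
        if len(w): print(z,len(w),w.mean(0).round(4),w.std(0).round(4))
E
```

```text
top [7202 1668  813  305  148   68  537  228  975 1177   52   43   79  748
   54] 1690 [0.53384433 0.0944898  0.08945264]
(np.int64(874), array([0.52023725, 0.07229196]))
0.11 20 [0.5573 0.2097 0.1097] [0.0319 0.0583 0.0016]
0.115 23 [0.5539 0.2046 0.1152] [0.0335 0.0644 0.0015]
0.12 22 [0.5487 0.1815 0.1201] [0.0433 0.0752 0.0011]
0.125 26 [0.5401 0.1895 0.1255] [0.0417 0.0749 0.0015]
0.13 134 [0.4859 0.1418 0.1306] [0.0387 0.0599 0.0013]
0.135 395 [0.558  0.213  0.1357] [0.0464 0.0537 0.0014]
0.14 313 [0.5789 0.2372 0.1389] [0.0131 0.0192 0.001 ]
scene [6373 2369 1157  897  572  406  619  398  974  489   90   45   61  128
    0] 1262 [0.51877128 0.07495339 0.08831858]
(np.int64(813), array([0.51773985, 0.0709163 ]))
0.11 22 [0.4678 0.0864 0.1096] [0.0049 0.0559 0.0013]
0.115 29 [0.469  0.0705 0.1147] [0.0054 0.0512 0.0013]
0.12 18 [0.47   0.0581 0.1201] [0.0047 0.042  0.0014]
0.125 19 [0.4721 0.0442 0.1252] [0.0034 0.0238 0.0016]
0.13 119 [0.4654 0.127  0.1306] [0.0074 0.0479 0.0013]
0.135 41 [0.4716 0.0891 0.1334] [0.0066 0.0559 0.0007]
```

View pics/t2.png

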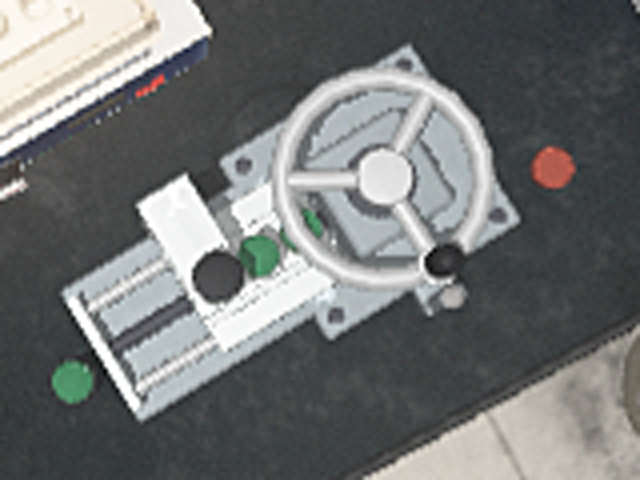

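View pics/s2.png

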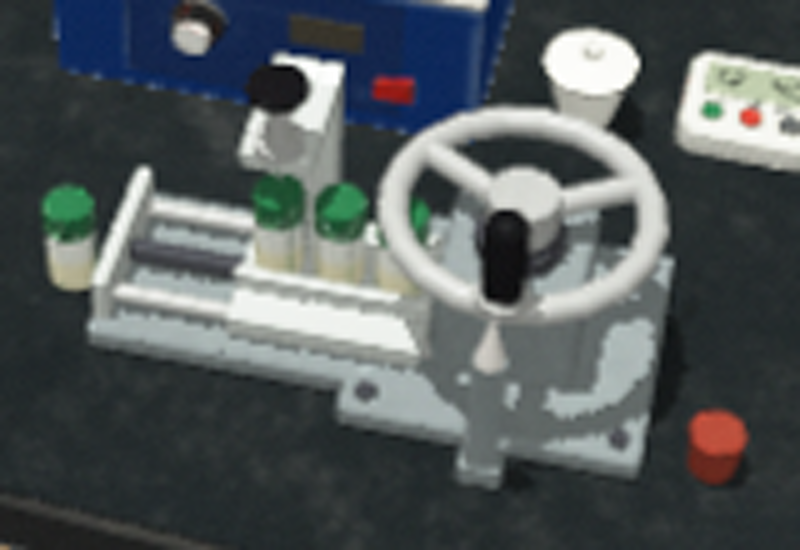

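The crops show (in their own pixels) the hub at (384,178), the handle at (443,260), the pointer tip at (453,296) and the plunger cap at (218,276) from above. In the scene crop the handle top is at (508,220) and the cap at (278,88). Next I'll triangulate these and check clearance to tall objects.

```bash
cat >m.py <<'E'
from h import *
def blob(s,seed,thr=60,r=14):
    m=(s["color"].max(2)<thr).astype(np.uint8)
    y0,x0=seed[1]-r,seed[0]-r
    n,l,st,c=cv2.connectedComponentsWithStats(m[y0:y0+2*r,x0:x0+2*r],connectivity=4)
    return [(tuple((c[i]+[x0,y0]).round(2)),st[i].tolist()) for i in range(1,n) if st[i,4]>15]
def tri(s1,u1,s2,u2):
    c1,d1=ray(s1,[u1]);c2,d2=ray(s2,[u2]);d1,d2=d1[0],d2[0]
    k=np.linalg.lstsq(np.c_[d1,-d2],c2-c1,rcond=None)[0]
    a,b=c1+k[0]*d1,c2+k[1]*d2;return (a+b)/2,np.linalg.norm(a-b)
E
python3 - <<'E'
import pickle
from m import *
S=pickle.load(open("s1.pkl","rb"));t,s=S["top"],S["scene"]
for n,im,sd in(("ht",t,(336,235)),("ct",t,(279,239)),("hs",s,(301,241)),("cs",s,(255,208))):
    print(n,[b for th in(35,) for b in blob(im,sd,th)])
# hand-picked from crops: (crop+.5)/scale-.5+origin
f=lambda x,y,sc,o:np.array([(x+.5)/sc-.5+o[0],(y+.5)/sc-.5+o[1]])
T=lambda x,y:f(x,y,4,(225,170)); C=lambda x,y:f(x,y,5,(200,190))
for n,a,b in(("hub",T(384,178),C(523,190)),("handle",T(444,259),C(508,222)),("cap",T(218,276),C(278,88)),("ptr",T(453,294),C(491,325))):
    P,g=tri(t,a,s,b);print(n,P.round(4),round(g,4))
for z,a in((.094,T(384,178)),(.133,T(444,259)),(.131,T(218,276)),(.095,T(453,294))): print("top",plane(t,[a],z)[0].round(4))
for z,a in((.094,C(523,190)),(.133,C(508,222)),(.131,C(278,88)),(.095,C(491,325))): print("scn",plane(s,[a],z)[0].round(4))
P=np.vstack([cloud(t).reshape(-1,3),cloud(s).reshape(-1,3)])
w=np.array([.519,.072]);d=np.linalg.norm(P[:,:2]-w,axis=1)
for lo in(.15,.18,.22):
    q=P[(P[:,2]>lo)&(d<.4)&(P[:,0]>.3)];a=np.degrees(np.arctan2(q[:,1]-w[1],q[:,0]-w[0]));dd=np.linalg.norm(q[:,:2]-w,axis=1)
    print(lo,[(k,round(dd[(a>k)&(a<k+20)].min(),3)) for k in range(-180,180,20) if ((a>k)&(a<k+20)).any()])
E
```

```text
ht []
ct []
hs [((np.float64(300.5), np.float64(241.04)), [9, 5, 10, 18, 127])]
cs [((np.float64(254.9), np.float64(206.88)), [8, 9, 12, 9, 81])]
hub [0.5192 0.0724 0.097 ] 0.0003
handle [0.4775 0.0451 0.13  ] 0.0006
cap [0.4656 0.1557 0.1289] 0.0011
ptr [0.462  0.0356 0.0928] 0.0002
top [0.5196 0.072  0.094 ]
top [0.4772 0.0457 0.133 ]
top [0.4659 0.1554 0.131 ]
top [0.4618 0.036  0.095 ]
scn [0.5213 0.0743 0.094 ]
scn [0.4756 0.0431 0.133 ]
scn [0.4637 0.1544 0.131 ]
scn [0.4606 0.0343 0.095 ]
0.15 [(-80, np.float64(0.314)), (-60, np.float64(0.314)), (-40, np.float64(0.293)), (0, np.float64(0.29)), (20, np.float64(0.287)), (120, np.float64(0.143))]
0.18 [(0, np.float64(0.29)), (20, np.float64(0.287)), (120, np.float64(0.143))]
0.22 [(120, np.float64(0.143))]
```

>>> {"api": "arm_command", "payload": {
  "targets": [0,0,0,0,0,-50,1,0,0,40,-459,-381,-50,1,0,0,40,-459,-381,-50,1,0,0,40,-459,-381,-50,1,0,0,40,-459,-381,-50,1,0,0,40,-459,-381,-50,1,0,0,40,-459,-381,-50,1,0,0,40,-459,-381,-50,1,0,0,40,-459,-381,-50,1,0,0,40,-459,-381,-50,1,0,0,40,-459,-381,-50,1,0,0,40,-459,-381,-50,1,0,0,40,-459,-381,-50,1,0,0,40,-459,-381,-50,1,0,0,40,-459,-381,-50,1,0,0,40,-459,-381,-50,1,0,0,40,-459,-381,-50,1,0,0,40,-459,-381,-50,1]
}}

```text
time: 1.9
tool_pos: [0.488, 0.0267, 0.2233]
ee_rot: [3.141, 0.0, 2.145]
wrist_force: [-1.0, 1.0, 0.3]
width: 0.0005
finger_force: 0.0
```

```bash
python3 - <<'E'
from bench import robot
import pickle
from h import *
from scipy.spatial.transform import Rotation as R
o=robot.get_obs();s=robot.snapshot("wrist");t=robot.snapshot("top")
W=np.eye(4);W[:3,:3]=R.from_euler("xyz",o["ee_rot"]).as_matrix();W[:3,3]=o["tool_pos"]
s["T"]=W@s["T_tool_cam"];pickle.dump((s,t,o),open("w1.pkl","wb"))
print(o["tool_pos"],o["joint_positions"],s["T"].round(3).tolist())
cv2.imwrite("pics/w1.png",s["color"][:,:,::-1])
for n,p in(("hub",(.52,.0725,.094)),("handle",(.4764,.0442,.133)),("cap",(.4655,.155,.131)),("ptr",(.462,.036,.095))): print(n,proj(s,[p]).round(1))
E
```

```text
[0.48802513 0.02667474 0.2233231 ] [-6.16134806e-02 -5.48478393e-02  1.41597242e+00  1.97531708e-04
  1.77979641e+00 -6.35683543e-01] [[0.839, 0.527, 0.134, 0.449], [0.544, -0.814, -0.204, 0.086], [0.001, 0.244, -0.97, 0.436], [0.0, 0.0, 0.0, 1.0]]
hub [[338.9 181.5]]
handle [[287.6 187.8]]
cap [[348.5  70.8]]
ptr [[271.2 180.8]]
```

View pics/w1.png

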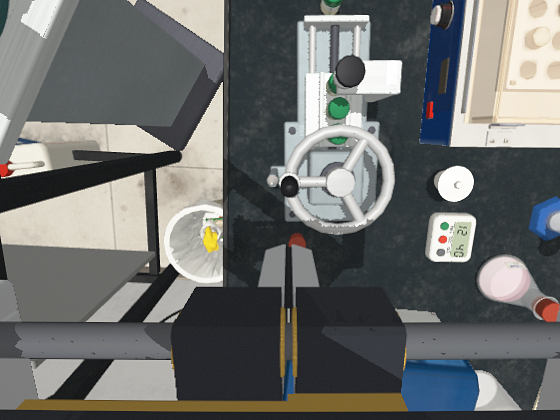

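Wrist view: hub (341,181), handle (289,186), pointer tip (274,181) and cap (350,71). All agree with the projections within 2 px. The tool sits clear behind the handle, so I descend.

>>> {"api": "arm_command", "payload": {
  "targets": [0,0,0,-4,0,40,1,0,0,0,-4,0,80,1,0,0,0,-4,0,110,1,0,0,0,-4,0,121,1,0,0,0,-4,0,121,1,0,0,0,-4,0,121,1]
}}

```text
time: 2.6
tool_pos: [0.4917, 0.0222, 0.1037]
ee_rot: [3.139, 0.002, 2.143]
wrist_force: [0.1, 0.1, 0.7]
width: 0.0008
finger_force: 0.0
```

>>> {"api": "arm_command", "payload": {
  "targets": [0,0,0,2,0,0,1,0,0,0,4,0,0,1,0,0,0,5,0,0,1,0,0,0,6,0,0,1,0,0,0,7,0,0,1,0,0,0,7,0,0,1]
}}

```text
time: 3.2
tool_pos: [0.4868, 0.0281, 0.102]
ee_rot: [3.142, -0.0, 2.143]
wrist_force: [0.1, -1.4, 0.1]
width: 0.0007
finger_force: 0.0
```

>>> {"api": "arm_command", "payload": {
  "targets": [0,0,0,1,0,0,1,0,0,0,1,0,0,1,0,0,0,1,0,0,1]
}}

```text
time: 3.5
tool_pos: [0.4863, 0.0288, 0.1019]
ee_rot: [3.142, -0.0, 2.143]
wrist_force: [0.6, 0.3, -0.8]
width: 0.0003
finger_force: 0.0
```

>>> {"api": "arm_command", "payload": {
  "targets": [0,0,0,1,0,0,1,0,0,0,1,0,0,1,0,0,0,1,0,0,1]
}}

```text
time: 3.8
tool_pos: [0.4857, 0.0297, 0.102]
ee_rot: [3.142, -0.0, 2.143]
wrist_force: [-0.3, -0.2, -0.3]
width: 0.0007
finger_force: 0.0
```

>>> {"api": "arm_command", "payload": {
  "targets": [0,0,0,1,0,0,1,0,0,0,1,0,0,1,0,0,0,1,0,0,1]
}}

```text
time: 4.1
tool_pos: [0.4852, 0.0305, 0.102]
ee_rot: [3.141, -0.0, 2.143]
wrist_force: [-0.6, -0.4, 0.5]
width: 0.0004
finger_force: 0.0
```

>>> {"api": "arm_command", "payload": {
  "targets": [0,0,0,1,0,0,1,0,0,0,1,0,0,1,0,0,0,1,0,0,1]
}}

```text
time: 4.4
tool_pos: [0.4847, 0.0313, 0.102]
ee_rot: [3.141, 0.0, 2.143]
wrist_force: [0.7, 0.5, 0.2]
width: 0.0004
finger_force: 0.0
```

>>> {"api": "arm_command", "payload": {
  "targets": [0,0,0,1,0,0,1,0,0,0,1,0,0,1,0,0,0,1,0,0,1]
}}

```text
time: 4.7
tool_pos: [0.4842, 0.0322, 0.102]
ee_rot: [3.142, 0.0, 2.143]
wrist_force: [-0.6, 0.5, 1.1]
width: 0.0007
finger_force: 0.0
```

>>> {"api": "arm_command", "payload": {
  "targets": [0,0,0,1,0,0,1,0,0,0,1,0,0,1,0,0,0,1,0,0,1]
}}

```text
time: 5.0
tool_pos: [0.4836, 0.033, 0.102]
ee_rot: [3.142, -0.0, 2.143]
wrist_force: [1.1, 0.7, 0.9]
width: 0.0004
finger_force: 0.0
```

>>> {"api": "arm_command", "payload": {
  "targets": [0,0,0,1,0,0,1,0,0,0,1,0,0,1,0,0,0,1,0,0,1]
}}

```text
time: 5.3
tool_pos: [0.483, 0.0339, 0.102]
ee_rot: [3.142, 0.0, 2.143]
wrist_force: [-0.1, -0.2, 0.7]
width: 0.0005
finger_force: 0.0
```

```bash
python3 - <<'E'
from bench import robot
from h import *
import pickle
o=robot.get_obs();s=robot.snapshot("scene");t=robot.snapshot("top");w=robot.snapshot("wrist")
print(o["tool_pos"],o["wrist_force"])
a=cv2.resize(s["color"][200:280,250:350],(400,320));b=cv2.resize(t["color"][190:270,280:380],(400,320));
c=cv2.resize(w["color"][130:250,215:365],(400,320))
cv2.imwrite("pics/c1.png",np.hstack([a,c])[:,:,::-1])
E
```

```text
[0.48304806 0.03386796 0.10198826] [-0.1188428  -0.22154654  0.69835112]
```

View pics/c1.png

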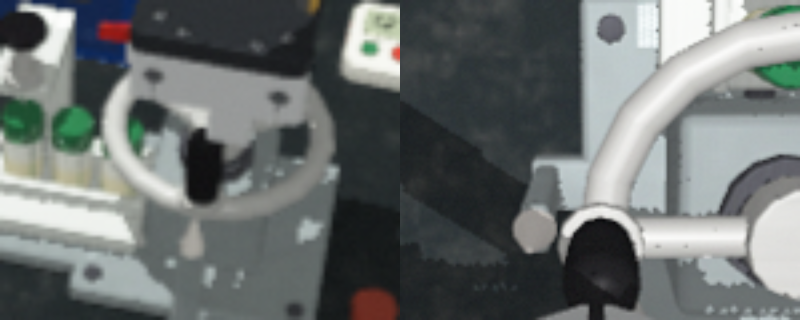

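The handle is still in line with the pointer (right half: pointer (535,230), handle base (605,240)) and the fingers are just short of it. I continue.

>>> {"api": "arm_command", "payload": {
  "targets": [0,0,0,1,0,0,1,0,0,0,1,0,0,1]
}}

```text
time: 5.65
tool_pos: [0.4825, 0.0348, 0.102]
ee_rot: [3.142, -0.0, 2.143]
wrist_force: [-0.5, 0.5, 0.6]
width: 0.0005
finger_force: 0.0
```

>>> {"api": "arm_command", "payload": {
  "targets": [0,0,0,1,0,0,1,0,0,0,1,0,0,1]
}}

```text
time: 5.85
tool_pos: [0.4819, 0.0356, 0.102]
ee_rot: [3.141, -0.0, 2.143]
wrist_force: [0.1, -0.3, -0.1]
width: 0.0005
finger_force: 0.0
```

>>> {"api": "arm_command", "payload": {
  "targets": [0,0,0,1,0,0,1,0,0,0,1,0,0,1]
}}

```text
time: 6.05
tool_pos: [0.4814, 0.0365, 0.102]
ee_rot: [3.141, -0.0, 2.143]
wrist_force: [0.1, 0.6, -0.3]
width: 0.0006
finger_force: 0.0
```

```bash
python3 - <<'E'
from bench import robot
from h import *
import pickle
from scipy.spatial.transform import Rotation as R
o=robot.get_obs();s=robot.snapshot("scene");w=robot.snapshot("wrist")
W=np.eye(4);W[:3,:3]=R.from_euler("xyz",o["ee_rot"]).as_matrix();W[:3,3]=o["tool_pos"]
w["T"]=W@w["T_tool_cam"]
for p in((.4764,.0442,.133),(.4764,.0442,.093),(.462,.036,.095),(.52,.0725,.094),o["tool_pos"]): print(proj(w,[p]).round(1),proj(s,[p]).round(1))
c=cv2.resize(w["color"][150:290,210:385],(500,400));a=cv2.resize(s["color"][210:270,275:320],(300,400))
cv2.imwrite("pics/c2.png",np.hstack([a,c])[:,:,::-1]);pickle.dump((w,s,o),open("w2.pkl","wb"))
E
```

```text
[[287.9 243.7]] [[301.1 233.5]]
[[287.9 224.7]] [[299.7 248. ]]
[[263.2 224.2]] [[297.7 253.7]]
[[364.9 224.9]] [[304.4 228.4]]
[[287.9 241.8]] [[304.8 245.7]]
```

View pics/c2.png

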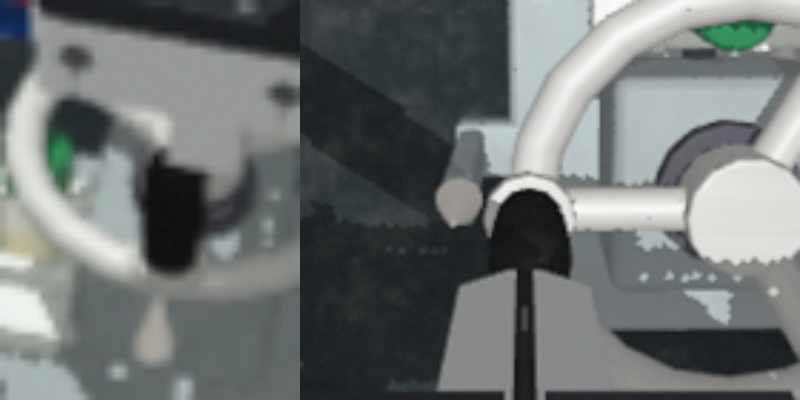

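The handle has not moved, and the fingers seem to end higher than the TCP suggests. I'll check with the range data.

```bash
python3 - <<'E'
import pickle
from h import *
w,s,o=pickle.load(open("w2.pkl","rb"))
tp=o["tool_pos"];a=o["ee_rot"][2]
X=np.array([np.cos(a),np.sin(a)]);Y=np.array([X[1],-X[0]])
print(o["width"],np.degrees(a))
for n,m in(("scene",s),("wrist",w)):
    P=cloud(m);v=m["range_z"]>0
    d=P[...,:2]-tp[:2];L=np.stack([d@X,d@Y,P[...,2]],-1)*1000
    k=v&(abs(L[...,0])<28)&(abs(L[...,1])<22)&(P[...,2]>.095)
    q=L[k];C=m["color"][k]
    for z in range(95,215,8):
        g=(q[:,2]>=z)&(q[:,2]<z+8)
        if g.any():
            e=q[g];cc=C[g];bl=cc.max(1)<40
            for nm,mm in(("black",bl),("grey",~bl)):
                if mm.sum()>2: print(n,z,nm,mm.sum(),"x",e[mm,0].min().round(1),e[mm,0].max().round(1),"y",e[mm,1].min().round(1),e[mm,1].max().round(1))
E
```

```text
0.0006384184008546033 122.77465096125941
scene 95 black 16 x 2.2 14.0 y -9.5 -4.5
scene 95 grey 12 x 0.5 17.0 y -11.8 -2.1
scene 103 black 24 x -0.2 14.2 y -10.2 -2.0
scene 103 grey 5 x -0.2 16.9 y -5.4 -0.3
scene 111 black 25 x -0.0 15.0 y -11.2 -2.1
scene 119 black 27 x 1.9 16.1 y -10.2 -1.6
scene 127 black 28 x 2.5 16.2 y -9.0 3.0
scene 127 grey 7 x 0.7 13.1 y -5.7 0.3
scene 143 grey 29 x -8.8 9.9 y -15.9 -3.9
scene 151 grey 34 x -8.9 9.8 y -16.3 -9.9
scene 159 grey 17 x -7.5 8.5 y -16.1 -12.7
wrist 95 black 39 x 12.1 16.1 y -5.8 7.2
wrist 95 grey 16 x 6.4 17.9 y -16.8 10.8
wrist 103 black 58 x 9.9 16.8 y -6.9 8.2
wrist 103 grey 7 x 9.3 13.8 y 7.7 10.1
wrist 111 black 98 x 7.8 17.0 y -7.3 8.5
wrist 111 grey 7 x 9.4 13.0 y 8.6 10.0
wrist 119 black 105 x 8.0 16.6 y -7.1 8.9
wrist 119 grey 4 x 10.0 12.2 y 9.0 9.6
wrist 127 black 354 x 7.3 16.7 y -6.9 8.6
wrist 127 grey 44 x 6.0 13.1 y -6.3 9.9
wrist 135 black 25 x 7.6 10.7 y -1.1 2.8
wrist 135 grey 95 x 7.7 10.0 y -10.1 10.7
wrist 143 black 26 x 7.6 8.3 y -1.0 1.1
wrist 143 grey 228 x 7.8 10.4 y -11.9 12.5
wrist 151 black 11 x 7.7 8.4 y -1.0 1.0
wrist 151 grey 276 x 7.6 10.2 y -12.0 12.5
wrist 159 black 29 x 7.6 8.6 y -1.0 1.4
wrist 159 grey 292 x 7.7 10.2 y -12.0 12.7
wrist 167 black 103 x -7.8 8.9 y -1.3 1.4
wrist 167 grey 344 x -0.8 10.2 y -12.2 12.6
wrist 175 black 42 x -6.6 8.6 y -1.3 1.3
wrist 175 grey 389 x 7.6 10.4 y -12.3 12.8
wrist 183 black 40 x 7.5 8.6 y -1.2 1.3
wrist 183 grey 302 x 8.0 10.4 y -12.3 12.6
wrist 191 black 52 x 7.6 8.7 y -1.2 1.2
wrist 191 grey 80 x 7.5 10.1 y -2.4 2.8
wrist 199 black 58 x 4.0 8.9 y -1.1 1.5
wrist 199 grey 66 x 3.2 9.9 y -2.2 2.6
```

Both cameras put the visible finger ends near z≈0.137, about 35 mm above the reported TCP, so the fingers passed over the handle's top. I back off and measure the tip height properly.

>>> {"api": "arm_command", "payload": {
  "targets": [0,0,0,-5,0,0,1,0,0,0,-10,0,0,1,0,0,0,-16,0,0,1,0,0,0,-16,0,0,1]
}}

```text
time: 6.55
tool_pos: [0.4906, 0.0221, 0.1019]
ee_rot: [-3.142, 0.0, 2.142]
wrist_force: [0.1, 0.4, -0.6]
width: 0.0006
finger_force: 0.0
```

```bash
cat >look.py <<'E'
from bench import robot
from h import *
from scipy.spatial.transform import Rotation as R
def look():
    o=robot.get_obs();w=robot.snapshot("wrist");s=robot.snapshot("scene")
    W=np.eye(4);W[:3,:3]=R.from_euler("xyz",o["ee_rot"]).as_matrix();W[:3,3]=o["tool_pos"]
    w["T"]=W@w["T_tool_cam"];return o,w,s
def local(m,o):
    a=o["ee_rot"][2];X=np.array([np.cos(a),np.sin(a)]);Y=np.array([X[1],-X[0]])
    P=cloud(m);d=P[...,:2]-o["tool_pos"][:2];L=np.stack([d@X,d@Y,P[...,2]],-1)*1000
    L[m["range_z"]<=0]=999;return L
E
python3 - <<'E'
from look import *
o,w,s=look();print(o["tool_pos"],o["width"])
for n,m in(("scene",s),("wrist",w)):
    L=local(m,o);k=(abs(L[...,0])<12)&(abs(L[...,1])<20)&(L[...,2]>95)
    q=L[k]
    for z in range(95,175,5):
        e=q[(q[:,2]>=z)&(q[:,2]<z+5)]
        if len(e)>2: print(n,z,len(e),e[:,:2].min(0).round(1),e[:,:2].max(0).round(1))
E
```

```text
[0.49056396 0.02210247 0.10191538] 0.0005606364367842647
scene 140 7 [ -8.4 -13.7] [10.2 -3.6]
scene 145 17 [ -8.5 -15.5] [10.3 -8.6]
scene 150 21 [ -7.5 -16. ] [  8.9 -12.4]
scene 155 22 [ -8.5 -14.7] [  9.7 -12.1]
scene 160 14 [ -8.3 -15.4] [  9.8 -12.7]
wrist 135 55 [ 7.7 -6.5] [10.   7.6]
wrist 140 131 [  7.7 -11.7] [10.3 12.2]
wrist 145 149 [  7.8 -12. ] [10.1 12.5]
wrist 150 176 [  7.7 -12. ] [10.1 12.3]
wrist 155 188 [  7.4 -11.8] [10.2 12.5]
wrist 160 204 [  7.5 -12. ] [10.4 12.4]
wrist 165 221 [  7.7 -12.1] [10.3 12.7]
wrist 170 310 [ -7.9 -12.2] [10.1 12.6]
```

The tip really is about 35 mm above the reported TCP, with half-thickness about 8–9 mm in x and 12 mm in y. I lower it 33 mm and then approach for contact.

>>> {"api": "arm_command", "payload": {
  "targets": [0,0,0,0,0,10,1,0,0,0,0,0,20,1,0,0,0,0,0,27,1,0,0,0,0,0,33,1,0,0,0,0,0,33,1]
}}

```text
time: 7.15
tool_pos: [0.489, 0.023, 0.0674]
ee_rot: [-3.139, -0.002, 2.143]
wrist_force: [-1.1, -0.8, -0.5]
width: 0.0006
finger_force: 0.0
```

>>> {"api": "arm_command", "payload": {
  "targets": [0,0,0,3,0,0,1,0,0,0,5,0,0,1,0,0,0,6,0,0,1,0,0,0,6,0,0,1]
}}

```text
time: 7.55
tool_pos: [0.4874, 0.0277, 0.0695]
ee_rot: [3.141, 0.001, 2.143]
wrist_force: [1.4, -0.6, 0.6]
width: 0.0001
finger_force: 0.7
```

>>> {"api": "arm_command", "payload": {
  "targets": [0,0,0,1,0,0,1,0,0,0,2,0,0,1,0,0,0,2,0,0,1]
}}

```text
time: 7.85
tool_pos: [0.486, 0.0293, 0.0694]
ee_rot: [3.141, 0.001, 2.143]
wrist_force: [0.4, -2.7, 1.7]
width: 0.0002
finger_force: 1.2
```

>>> {"api": "arm_command", "payload": {
  "targets": [0,0,0,1,0,0,1,0,0,0,2,0,0,1,0,0,0,2,0,0,1]
}}

```text
time: 8.15
tool_pos: [0.4847, 0.0314, 0.0691]
ee_rot: [3.141, 0.0, 2.143]
wrist_force: [-0.3, -2.8, 0.7]
width: 0.0
finger_force: 1.2
```

Contact confirmed. I'll measure where the handle is relative to the tool.

```bash
cat >>look.py <<'E'
def handle(o,w):
    """handle axis in tool mm, from black side points: known-radius circle fit; hub from flat disc"""
    from scipy.optimize import least_squares
    L=local(w,o);b=(w["color"].max(2)<45)
    k=b&(abs(L[...,0]-15)<25)&(abs(L[...,1])<25)&(L[...,2]>100)&(L[...,2]<129)
    # exclude finger gap
    q=L[k][:,:2]
    f=least_squares(lambda c:np.hypot(*(q-c).T)-9,[17,0],loss="soft_l1")
    return f.x,len(q),np.sqrt(np.mean(f.fun**2))
E
python3 - <<'E'
from look import *
import pickle
o,w,s=look();pickle.dump((o,w,s),open("w3.pkl","wb"));h,n,e=handle(o,w)
a=o["ee_rot"][2];X=np.array([np.cos(a),np.sin(a)]);Y=np.array([X[1],-X[0]])
p=o["tool_pos"][:2]+(h[0]*X+h[1]*Y)/1000
d=np.array([.520,.0725])-p
print(o["tool_pos"],h,n,e,p,np.hypot(*d),"theta",33-np.degrees(np.arctan2(d[1],d[0])),"axis in tool",(np.array([.520,.0725])-o["tool_pos"][:2])@np.c_[X,Y]*1000)
E
```

```text
[0.48468521 0.03137119 0.06912286] [17.63233983  1.59845347] 470 0.3058354430937439 [0.47648538 0.0470625 ] 0.050404251082928224 theta 2.690572160785919 axis in tool [15.46816266 51.95622213]
```

```bash
python3 - <<'E'
import numpy as np
for f in range(8,161,8):
    a=np.radians(f);print(f,round(15*(1-np.cos(a))+53*np.sin(a),1),round(53*(1-np.cos(a))-15*np.sin(a),1))
E
```

```text
8 7.5 -1.6
16 15.2 -2.1
24 22.9 -1.5
32 30.4 0.1
40 37.6 2.8
48 44.3 6.4
56 50.6 10.9
64 56.1 16.3
72 60.8 22.4
80 64.6 29.0
88 67.4 36.2
96 69.3 43.6
104 70.1 51.3
112 69.8 58.9
120 68.4 66.5
128 66.0 73.8
136 62.6 80.7
144 58.3 87.1
152 53.1 92.8
160 47.2 97.7
```

>>> {"api": "arm_command", "payload": {
  "targets": [0,0,4,3.7,-1,0,1,0,0,8,7.5,-1.6,0,1,0,0,16,15.2,-2.1,0,1,0,0,24,22.9,-1.5,0,1,0,0,32,30.4,0.1,0,1,0,0,40,37.6,2.8,0,1,0,0,48,44.3,6.4,0,1,0,0,56,50.6,10.9,0,1,0,0,64,56.1,16.3,0,1,0,0,72,60.8,22.4,0,1,0,0,72,60.8,22.4,0,1,0,0,72,60.8,22.4,0,1]
}}

```text
time: 9.45
tool_pos: [0.4699, 0.0954, 0.0685]
ee_rot: [-3.139, -0.0, 0.89]
wrist_force: [-1.0, -0.6, 0.1]
width: 0.0005
finger_force: 0.0
```

```bash
cat >chk.py <<'E'
from look import *
import pickle
o,w,s=look();pickle.dump((o,w,s),open("w4.pkl","wb"));h,n,e=handle(o,w)
a=o["ee_rot"][2];X=np.array([np.cos(a),np.sin(a)]);Y=np.array([X[1],-X[0]])
p=o["tool_pos"][:2]+(h[0]*X+h[1]*Y)/1000
A=np.array([.5205,.073]);d=A-p
print(o["time"],o["tool_pos"].round(4),np.degrees(a).round(1),"h",h.round(1),n,e.round(2),p.round(4),np.hypot(*d).round(4),"theta",(33-np.degrees(np.arctan2(d[1],d[0])))%360,"axis in tool",((A-o["tool_pos"][:2])@np.c_[X,Y]*1000).round(1),o["joint_positions"][[0,5]].round(2),o["wrist_force"].round(1))
E
python3 chk.py
```

```text
9.45 [0.4699 0.0954 0.0685] 51.0 h [18.3  3.2] 487 0.56 [0.4839 0.1076] 0.0504 theta 76.38463001199716 axis in tool [14.4 53.4] [0.08 0.76] [-1.  -0.6  0.1]
```

>>> {"api": "arm_command", "payload": {
  "targets": [0,0,4,3.7,-1,0,1,0,0,8,7.5,-1.6,0,1,0,0,16,15.2,-2.1,0,1,0,0,24,22.9,-1.5,0,1,0,0,32,30.4,0.1,0,1,0,0,40,37.6,2.8,0,1,0,0,48,44.3,6.4,0,1,0,0,56,50.6,10.9,0,1,0,0,64,56.1,16.3,0,1,0,0,72,60.8,22.4,0,1,0,0,80,64.6,29,0,1,0,0,80,64.6,29,0,1,0,0,80,64.6,29,0,1]
}}

```text
time: 10.85
tool_pos: [0.5336, 0.1263, 0.0687]
ee_rot: [3.141, 0.001, -0.507]
wrist_force: [0.2, 0.5, -0.4]
width: 0.0006
finger_force: 0.2
```

```bash
python3 chk.py
```

```text
10.85 [0.5336 0.1263 0.0687] -29.0 h [17.5  1.4] 475 0.3 [0.5482 0.1166] 0.0517 theta 155.40442794710685 axis in tool [14.4 52.9] [0.13 2.21] [ 0.2  0.5 -0.4]
```

θ≈155°. Now I back off, lift, and flip the tool to push with the other face.

>>> {"api": "arm_command", "payload": {
  "targets": [0,0,0,-8,0,0,1,0,0,0,-15,0,0,1,0,0,0,-15,0,-25,1,0,0,0,-15,0,-50,1,0,0,-8,-15,0,-55,1,0,0,-16,-15,0,-55,1,0,0,-24,-15,0,-55,1,0,0,-32,-15,0,-55,1,0,0,-40,-15,0,-55,1,0,0,-48,-15,0,-55,1,0,0,-56,-15,0,-55,1,0,0,-64,-15,0,-55,1,0,0,-72,-15,0,-55,1,0,0,-80,-15,0,-55,1,0,0,-88,-15,0,-55,1,0,0,-96,-15,0,-55,1,0,0,-104,-15,0,-55,1,0,0,-112,-15,0,-55,1,0,0,-120,-15,0,-55,1,0,0,-125,-15,0,-55,1]
}}

```text
time: 12.95
tool_pos: [0.5203, 0.1339, 0.1242]
ee_rot: [3.141, 0.0, 1.677]
wrist_force: [0.4, 0.3, 0.5]
width: 0.0004
finger_force: 0.0
```

>>> {"api": "arm_command", "payload": {
  "targets": [0,0,-8,0,0,0,1,0,0,-16,0,0,0,1,0,0,-24,0,0,0,1,0,0,-32,0,0,0,1,0,0,-40,0,0,0,1,0,0,-48,0,0,0,1,0,0,-56,0,0,0,1,0,0,-60,0,0,0,1,0,0,-60,0,0,0,1,0,0,-60,0,0,0,1]
}}

```text
time: 13.95
tool_pos: [0.5205, 0.1338, 0.1242]
ee_rot: [3.141, 0.0, 2.718]
wrist_force: [-0.3, 0.2, 0.2]
width: 0.0005
finger_force: 0.0
```

```bash
cat >chk2.py <<'E'
from look import *
import pickle
o,w,s=look();t=robot.snapshot("top");pickle.dump((o,w,s,t),open("w5.pkl","wb"))
a=o["ee_rot"][2];X=np.array([np.cos(a),np.sin(a)]);Y=np.array([X[1],-X[0]])
A=np.array([.5205,.073]);print(o["time"],o["tool_pos"].round(4),np.degrees(a).round(1),"axis in tool",((A-o["tool_pos"][:2])@np.c_[X,Y]*1000).round(1),o["joint_positions"][[0,5]].round(2),o["wrist_force"].round(1))
for n,m in(("w",w),("s",s),("t",t)):
    P=cloud(m);v=(m["range_z"]>0)&(m["color"].max(2)<50);r=np.hypot(P[...,0]-A[0],P[...,1]-A[1])
    k=v&(abs(r-.052)<.016)&(P[...,2]>.1)&(P[...,2]<.14)
    if k.sum()>4:
        q=P[k];top=q[q[:,2]>.127]
        if len(top)<5: continue
        c=np.median(top,0);d=A-c[:2]
        print(n,k.sum(),len(top),c.round(4),np.hypot(*d).round(4),"theta",((33-np.degrees(np.arctan2(d[1],d[0])))%360).round(1),"in tool",((c[:2]-o["tool_pos"][:2])@np.c_[X,Y]*1000).round(1))
E
python3 chk2.py
```

```text
13.95 [0.5205 0.1338 0.1242] 155.7 axis in tool [-25.  -55.4] [ 0.15 -1.  ] [-0.3  0.2  0.2]
s 122 41 [0.544  0.1145 0.1314] 0.0477 theta 152.5 in tool [-29.4  -7.9]
```

>>> {"api": "arm_command", "payload": {
  "targets": [0,0,0,0,-3,25,1,0,0,0,0,-3,45,1,0,0,0,0,-3,55,1,0,0,0,0,-3,55,1,0,0,0,-6,-3,55,1,0,0,0,-11,-3,55,1,0,0,0,-13,-3,55,1,0,0,0,-14,-3,55,1,0,0,0,-14,-3,55,1]
}}

```text
time: 15.0
tool_pos: [0.5328, 0.1251, 0.0694]
ee_rot: [3.141, 0.001, 2.718]
wrist_force: [-0.4, -0.9, -0.6]
width: 0.0002
finger_force: 0.0
```

>>> {"api": "arm_command", "payload": {
  "targets": [0,0,0,-1,0,0,1,0,0,0,-2,0,0,1,0,0,0,-2,0,0,1]
}}

```text
time: 15.3
tool_pos: [0.5339, 0.1246, 0.0692]
ee_rot: [3.141, -0.001, 2.719]
wrist_force: [-2.2, 2.0, 2.4]
width: 0.0006
finger_force: 1.3
```

```bash
python3 chk2.py; python3 - <<'E'
import numpy as np
for f in range(8,121,8):
    a=np.radians(f);R=np.array([[np.cos(a),-np.sin(a)],[np.sin(a),np.cos(a)]]);c=np.array([-10,-53.]);print(f,(c-R@c).round(1))
E
```

```text
15.3 [0.5339 0.1246 0.0692] 155.8 axis in tool [ -8.9 -52.5] [ 0.13 -1.02] [-2.2  2.   2.4]
w 144 109 [0.528  0.1268 0.1364] 0.0543 theta 130.9 in tool [ 6.3 -0.4]
8 [-7.5  0.9]
16 [-15.    0.7]
24 [-22.4  -0.5]
32 [-29.6  -2.8]
40 [-36.4  -6. ]
48 [-42.7 -10.1]
56 [-48.3 -15.1]
64 [-53.3 -20.8]
72 [-57.3 -27.1]
80 [-60.5 -33.9]
88 [-62.6 -41.2]
96 [-63.8 -48.6]
104 [-63.8 -56.1]
112 [-62.9 -63.6]
120 [-60.9 -70.8]
```

>>> {"api": "arm_command", "payload": {
  "targets": [0,0,4,-3.7,0.6,0,1,0,0,8,-7.5,0.9,0,1,0,0,16,-15,0.7,0,1,0,0,24,-22.4,-0.5,0,1,0,0,32,-29.6,-2.8,0,1,0,0,40,-36.4,-6,0,1,0,0,48,-42.7,-10.1,0,1,0,0,56,-48.3,-15.1,0,1,0,0,64,-53.3,-20.8,0,1,0,0,72,-57.3,-27.1,0,1,0,0,80,-60.5,-33.9,0,1,0,0,80,-60.5,-33.9,0,1,0,0,80,-60.5,-33.9,0,1]
}}

```text
time: 16.75
tool_pos: [0.5758, 0.0681, 0.0688]
ee_rot: [3.141, 0.001, 1.325]
wrist_force: [0.6, 0.1, 0.4]
width: 0.0005
finger_force: 0.0
```

```bash
python3 chk2.py
```

```text
16.75 [0.5758 0.0681 0.0688] 75.9 axis in tool [ -8.7 -54.8] [0.02 0.27] [0.6 0.1 0.4]
w 186 127 [0.5765 0.0733 0.1365] 0.056 theta 212.7 in tool [ 5.2 -0.5]
s 133 46 [0.5643 0.0482 0.1318] 0.0503 theta 242.5 in tool [-22.2  -6.3]
```

>>> {"api": "arm_command", "payload": {
  "targets": [0,0,4,-3.7,0.3,0,1,0,0,8,-7.5,0.2,0,1,0,0,16,-15,-0.3,0,1,0,0,24,-22.4,-1.5,0,1,0,0,32,-29.6,-3.8,0,1,0,0,40,-36.4,-7,0,1,0,0,48,-42.7,-11.1,0,1,0,0,56,-48.3,-16.1,0,1,0,0,64,-53.3,-21.8,0,1,0,0,72,-57.3,-28.1,0,1,0,0,72,-57.3,-28.1,0,1,0,0,72,-57.3,-28.1,0,1]
}}

```text
time: 18.1
tool_pos: [0.5342, 0.0199, 0.069]
ee_rot: [3.141, -0.0, 0.069]
wrist_force: [-0.1, 0.1, 0.5]
width: 0.0002
finger_force: 0.1
```

```bash
python3 chk2.py
```

```text
18.1 [0.5342 0.0199 0.069 ] 4.0 axis in tool [-10. -54.] [-0.07  1.43] [-0.1  0.1  0.5]
w 144 109 [0.5398 0.0198 0.1367] 0.0566 theta 283.1 in tool [5.6 0.5]
s 130 49 [0.5105 0.019  0.1321] 0.0549 theta 313.5 in tool [-23.7  -0.8]
```

>>> {"api": "arm_command", "payload": {
  "targets": [0,0,4,-3.7,0.6,0,1,0,0,8,-7.5,0.9,0,1,0,0,16,-15,0.7,0,1,0,0,24,-22.4,-0.5,0,1,0,0,30,-27.8,-2.1,0,1,0,0,36,-33,-4.3,0,1,0,0,38,-34.7,-5.1,0,1,0,0,38,-34.7,-5.1,0,1,0,0,38,-34.7,-5.1,0,1]
}}

```text
time: 19.15
tool_pos: [0.4999, 0.0227, 0.0691]
ee_rot: [-3.141, -0.001, -0.596]
wrist_force: [2.8, -0.4, -0.8]
width: 0.0005
finger_force: 1.1
```

```bash
python3 chk2.py; python3 - <<'E'
import pickle
from h import *
o,w,s,t=pickle.load(open("w5.pkl","rb"))
s0=pickle.load(open("s1.pkl","rb"))["scene"]
f=lambda m:cv2.resize(m["color"][205:275,255:325],(400,400))
cv2.imwrite("pics/c3.png",np.hstack([f(s0),f(s)])[:,:,::-1])
E
```

```text
19.15 [0.4999 0.0227 0.0691] -34.1 axis in tool [-11.1 -53.2] [-0.07  2.1 ] [ 2.8 -0.4 -0.8]
w 151 116 [0.5031 0.0203 0.1376] 0.0555 theta 321.3 in tool [4.  0.2]
s 130 50 [0.4813 0.0317 0.1317] 0.057 theta 346.5 in tool [-20.4   3. ]
```

View pics/c3.png

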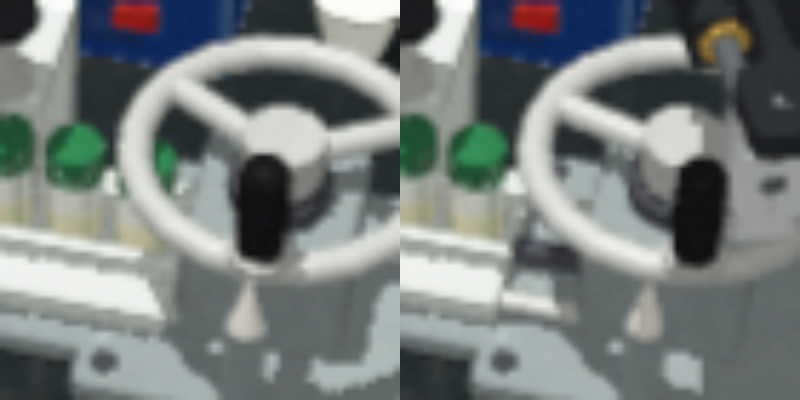

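The scene shows the handle about 6.5 px right of its starting place (start (300.5,241)), still short of the pointer. I'll turn this shift into an angle.

```bash
cat >ang.py <<'E'
from look import *
import pickle
from m import blob
s0=pickle.load(open("s1.pkl","rb"))["scene"]
def run():
    o=robot.get_obs();s=robot.snapshot("scene")
    b=lambda m,sd:max([x for x in blob(m,sd,35,16)],key=lambda x:x[1][4])
    i=b(s0,(301,241));j=b(s,(305,241))
    P=lambda th:np.array([.5205+.052*np.cos(np.radians(213-th)),.073+.052*np.sin(np.radians(213-th)),.113])
    g=np.arange(-40,15,.25);u=proj(s0,[P(x) for x in g])-proj(s0,[P(0)])
    dx=np.array(j[0])-np.array(i[0])
    print(i,j,"dx",dx.round(2),"theta(u)",g[np.argmin(abs(u[:,0]-dx[0]))],o["tool_pos"].round(4),o["ee_rot"][2].round(4),o["wrist_force"].round(1))
if __name__=="__main__":run()
E
python3 ang.py
```

```text
((np.float64(300.5), np.float64(241.04)), [11, 7, 10, 18, 127]) ((np.float64(306.8), np.float64(241.49)), [14, 8, 9, 18, 127]) dx [6.3  0.45] theta(u) -13.0 [0.4998 0.0227 0.0691] -0.5968 [ 3.4  0.3 -1.7]
```

>>> {"api": "arm_command", "payload": {
  "targets": [0,0,3,-2.8,0.5,0,1,0,0,6,-5.6,0.8,0,1,0,0,8,-7.5,0.9,0,1,0,0,9,-8.4,1,0,1,0,0,9,-8.4,1,0,1,0,0,9,-8.4,1,0,1]
}}

```text
time: 19.95
tool_pos: [0.4919, 0.0266, 0.0692]
ee_rot: [-3.141, -0.0, -0.754]
wrist_force: [3.9, -0.6, -0.0]
width: 0.0006
finger_force: 1.2
```

```bash
python3 ang.py
```

```text
((np.float64(300.5), np.float64(241.04)), [11, 7, 10, 18, 127]) ((np.float64(311.29), np.float64(229.87)), [13, 3, 19, 4, 55]) dx [ 10.79 -11.17] theta(u) -22.25 [0.4919 0.0266 0.0692] -0.754 [ 3.9 -0.6 -0. ]
```

```bash
sed -i 's/max(\[x for x in blob(m,sd,35,16)\]/print([(x[0],x[1]) for x in blob(m,sd,35,16)]) or max([x for x in blob(m,sd,35,16) if x[1][2]<13]/; s/(305,241)/(302,243)/' ang.py; python3 ang.py
```

```text
[((np.float64(300.5), np.float64(241.04)), [11, 7, 10, 18, 127])]
[((np.float64(309.93), np.float64(229.89)), [16, 1, 16, 4, 45]), ((np.float64(301.68), np.float64(246.2)), [12, 14, 9, 10, 50])]
((np.float64(300.5), np.float64(241.04)), [11, 7, 10, 18, 127]) ((np.float64(301.68), np.float64(246.2)), [12, 14, 9, 10, 50]) dx [1.18 5.16] theta(u) -2.5 [0.4919 0.0266 0.0692] -0.7542 [ 3.9  0.2 -0.1]
```

>>> {"api": "arm_command", "payload": {
  "targets": [0,0,1.5,-1.4,0.2,0,1,0,0,2.5,-2.4,0.4,0,1,0,0,2.5,-2.4,0.4,0,1,0,0,2.5,10,0.4,0,1,0,0,2.5,50,0.4,0,1,0,0,2.5,50,0.4,0,1,0,0,2.5,50,0.4,0,1]
}}

```text
time: 20.75
tool_pos: [0.527, -0.0085, 0.0679]
ee_rot: [3.139, 0.003, -0.799]
wrist_force: [0.4, -0.1, 0.1]
width: 0.0006
finger_force: 0.0
```

```bash
python3 ang.py; python3 - <<'E'
import pickle
from look import *
t0=pickle.load(open("s1.pkl","rb"));s=robot.snapshot("scene");t=robot.snapshot("top")
f=lambda m:cv2.resize(m["color"][205:275,255:325],(400,400),interpolation=cv2.INTER_CUBIC)
cv2.imwrite("pics/c4.png",np.hstack([f(t0["scene"]),f(s)])[:,:,::-1])
E
```

```text
[((np.float64(300.5), np.float64(241.04)), [11, 7, 10, 18, 127])]
[((np.float64(300.89), np.float64(241.29)), [11, 5, 9, 18, 131])]
((np.float64(300.5), np.float64(241.04)), [11, 7, 10, 18, 127]) ((np.float64(300.89), np.float64(241.29)), [11, 5, 9, 18, 131]) dx [0.39 0.25] theta(u) -0.75 [ 0.527  -0.0085  0.0679] -0.7995 [ 0.4 -0.1  0.1]
```

View pics/c4.png

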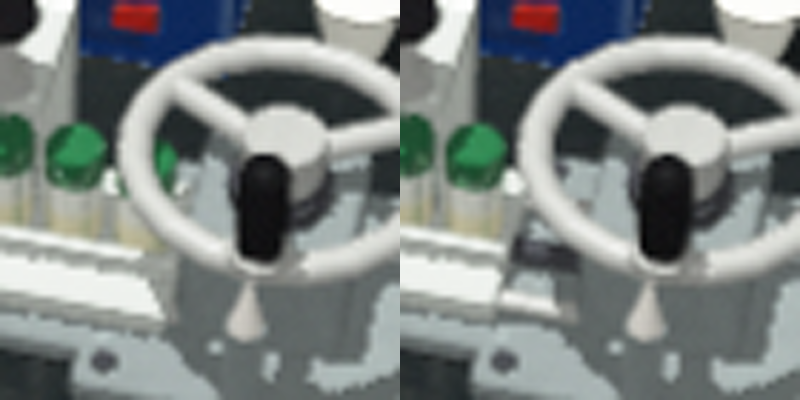

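The handle is back at the pointer (θ about −0.75°, 0.4 px from the start), and the carriage has moved left. Next I go above the plunger.

>>> {"api": "arm_command", "payload": {
  "targets": [0,0,0,0,0,-40,1,0,0,0,0,0,-82,1,0,0,-8,-20,-9,-82,1,0,0,-16,-45,-20,-82,1,0,0,-24,-75,-33,-82,1,0,0,-32,-105,-46,-82,1,0,0,-40,-135,-60,-82,1,0,0,-48,-160,-71,-82,1,0,0,-56,-160,-71,-82,1,0,0,-64,-160,-71,-82,1,0,0,-72,-160,-71,-82,1,0,0,-80,-160,-71,-82,1,0,0,-80,-160,-71,-82,1,0,0,-80,-160,-71,-82,1]
}}

```text
time: 22.3
tool_pos: [0.4664, 0.1564, 0.151]
ee_rot: [-3.141, 0.0, 0.596]
wrist_force: [0.2, -0.1, -0.2]
width: 0.0003
finger_force: 0.0
```

```bash
python3 - <<'E'
from look import *
o,w,s=look();print(o["time"],o["tool_pos"].round(4),o["ee_rot"].round(3),o["joint_positions"].round(2))
for n,m in(("w",w),("s",s)):
    P=cloud(m);b=(m["range_z"]>0)&(m["color"].max(2)<50)
    k=b&(np.hypot(P[...,0]-.466,P[...,1]-.156)<.02)&(abs(P[...,2]-.131)<.006)
    q=P[k];print(n,len(q),q.mean(0).round(4) if len(q) else"",q.min(0).round(4),q.max(0).round(4))
    L=local(m,o);k=(abs(L[...,0])<12)&(abs(L[...,1])<15)&(L[...,2]>140);print("tip z",np.sort(L[k][:,2])[[0,5,15]] if k.sum()>20 else k.sum())
E
```

```text
22.3 [0.4664 0.1564 0.151 ] [-3.141  0.     0.596] [ 0.21 -0.04  1.54  0.    1.64  1.18]
w 855 [0.4682 0.1567 0.1316] [0.4548 0.1433 0.1279] [0.4796 0.1686 0.1339]
tip z [183.5652276  185.03878947 185.84077387]
s 90 [0.463  0.1548 0.1316] [0.4519 0.1428 0.1288] [0.4755 0.1674 0.1342]
tip z [183.74794717 186.66242236 189.96462429]
```

>>> {"api": "arm_command", "payload": {
  "targets": [0,0,0,0,0,20,1,0,0,0,0,0,38,1,0,0,0,0,0,46,1,0,0,0,0,0,50,1,0,0,0,0,0,54,1,0,0,0,0,0,58,1,0,0,0,0,0,58,1]
}}

```text
time: 23.1
tool_pos: [0.4672, 0.1563, 0.0934]
ee_rot: [3.141, -0.001, 0.598]
wrist_force: [-1.8, 0.1, 2.5]
width: 0.0004
finger_force: 1.2
```

>>> {"api": "arm_command", "payload": {
  "targets": [0,0,0,0,0,2,1,0,0,0,0,0,4,1,0,0,0,0,0,6,1,0,0,0,0,0,6,1]
}}

```text
time: 23.5
tool_pos: [0.4673, 0.1563, 0.0871]
ee_rot: [3.141, -0.001, 0.598]
wrist_force: [-1.9, 0.1, 3.8]
width: 0.0006
finger_force: 1.8
```

>>> {"api": "arm_command", "payload": {
  "targets": [0,0,0,0,0,2,1,0,0,0,0,0,4,1,0,0,0,0,0,4,1]
}}

```text
time: 23.8
tool_pos: [0.4673, 0.1563, 0.083]
ee_rot: [3.141, -0.001, 0.598]
wrist_force: [-0.4, 0.5, 4.2]
width: 0.0004
finger_force: 2.2
```

>>> {"api": "arm_command", "payload": {
  "targets": [0,0,0,0,0,1,1,0,0,0,0,0,1,1]
}}

```text
time: 24.0
tool_pos: [0.4673, 0.1563, 0.0827]
ee_rot: [3.141, -0.001, 0.598]
wrist_force: [-2.0, -0.7, 6.2]
width: 0.0002
finger_force: 3.2
```

>>> {"api": "arm_command", "payload": {
  "targets": [0,0,0,0,0,1,1,0,0,0,0,0,1,1]
}}

```text
time: 24.2
tool_pos: [0.4674, 0.1563, 0.0827]
ee_rot: [3.141, -0.001, 0.598]
wrist_force: [-3.4, -0.2, 9.0]
width: 0.0006
finger_force: 5.0
```

At the stop: z stays at 0.0827 while the force rises. I release straight up and clear.

>>> {"api": "arm_command", "payload": {
  "targets": [0,0,0,0,0,0,1,0,0,0,0,0,-5,1,0,0,0,0,0,-15,1,0,0,0,0,0,-35,1,0,0,0,0,0,-70,1,0,0,0,0,0,-110,1,0,0,0,-60,0,-130,1,0,0,0,-100,0,-130,1,0,0,0,-100,0,-130,1,0,0,0,-100,0,-130,1,0,0,0,-100,0,-130,1]
}}

```text
time: 25.3
tool_pos: [0.3848, 0.1002, 0.2104]
ee_rot: [-3.141, 0.0, 0.598]
wrist_force: [0.0, 0.6, 0.8]
width: 0.0001
finger_force: 0.0
```

```bash
python3 ang.py; python3 - <<'E'
import pickle
from look import *
S=pickle.load(open("s1.pkl","rb"));s=robot.snapshot("scene")
P=cloud(s);b=(s["range_z"]>0)&(s["color"].max(2)<50)
q=P[b&(np.hypot(P[...,0]-.466,P[...,1]-.156)<.02)&(P[...,2]>.1)];print("cap",len(q),np.median(q,0))
cv2.imwrite("pics/f.png",np.hstack([cv2.resize(x["color"][180:310,190:380],(400,274)) for x in(S["scene"],s)])[:,:,::-1])
E
```

```text
[((np.float64(300.5), np.float64(241.04)), [11, 7, 10, 18, 127])]
[((np.float64(300.88), np.float64(240.94)), [11, 5, 9, 18, 138])]
((np.float64(300.5), np.float64(241.04)), [11, 7, 10, 18, 127]) ((np.float64(300.88), np.float64(240.94)), [11, 5, 9, 18, 138]) dx [ 0.38 -0.1 ] theta(u) -0.75 [0.3848 0.1002 0.2104] 0.5981 [0.  0.6 0.8]
cap 89 [0.46265316 0.15526305 0.1314911 ]
```

View pics/f.png

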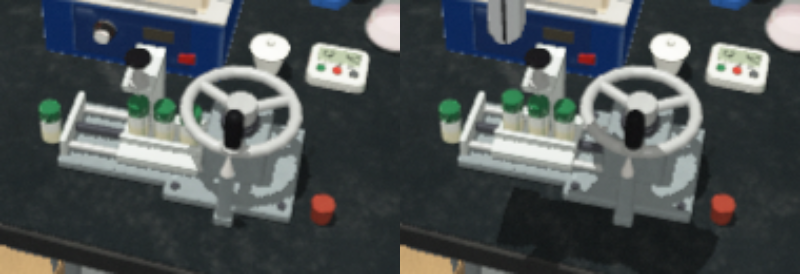

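The handle is at the pointer (634,120), the carriage is one vial further left, the plunger is up (cap at z 0.131), and the small things visible in this view are where they were. I hand the job in.

```bash
python3 -c "
from bench import robot
print(robot.close_job())"
```

```text
the job is handed in; nothing more can be done
None
```

The job is handed in at about 25 s: the wheel went one full clockwise turn and stopped with the handle at the pointer (about 0.75° short by the camera), then the plunger was pressed to its stop and came back up; the loose items in the final picture had not moved, but the petri dish lay outside it and was not checked.

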